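Load the slide carrier under the leaf spring

ROBOT

A 7-joint arm with a two-finger parallel gripper is mounted at the origin on a cart in front of the work surface, level with it; the furniture and walls round the work are solid. World frame = base frame: x ahead of the robot, y to its left, z up, the work surface at z = 0. Lengths are in m, angles in degrees, forces in N, time in s.
With the tool pointing down it reaches from about 0.425 to 0.95 m from the base axis. Payload 4.7 kg.
Tool frame: the origin (TCP) lies at the very end of the fingers, on their centre line; the grasp point (between the pads) lies 19 mm behind it; z points along the fingers, y is the line along which they close (so a half turn about z gives the same grasp; the last joint's range is limited). The gripper opens to 85 mm and grips with 20 to 120 N. Pads are 22 mm wide; open, the fingers measure 114 mm over their backs; the gripper's body (76 mm by 85 mm) begins 54 mm behind the grasp point. The pads swing forward as they close: fully open they stand 13 mm farther back than shut.
Start: joints at [-76.083, 26.849, -2.785, 87.806, 1.381, 65.374, -4.715], TCP at [0.181, 0.65, 0.231] pointing down, gripper open.
Joint ranges: [-148.3, 148.3], [-19.14, 114.17], [-79.39, 73.82], [5.75, 140.21], [-59.74, 239.74], [12.07, 113.84], [-152.46, 152.46]. Speed limits (degrees/s): [147.25, 147.25, 180, 180, 180, 180, 180].

INTERFACE

Orientations are given as a 3x3 rotation matrix whose columns are the frame's x, y, z axes.
In Python, from station import observe, snapshot, calibration, hand_in gives the robot as it stands.
- The arm moves only by the shell command python3 -m handwheel 'ROWS' [FORCE]. ROWS is a JSON object of lists of equal length, an entry for each row: "gripper": the finger opening in m, from 0 to 0.0854; "slide": the shift along the tool's x, y, z in m, a list of three; "rot": the turn, a rotation vector about the tool's x, y, z in rad, a list of three. A call has 1 to 5 rows; each row is the pose to reach, as a shift and turn from the pose commanded when the call began, along the tool's axes at that moment; what a row does not reach only later rows make up. A row lasts 1/10 s, in which the tool goes at most 50 mm and 8.59 degrees, less where a joint would pass 70% of its speed; a pose out of reach is approached as far as the arm can. A call with a gripper value outside its range is refused whole. The fingers move at their own pace and stop on an object; FORCE is the grip in N (left out, the last holds). Time passes only in rows, so rows that repeat a pose let the fingers close. It gives the time, the measured TCP pose, the force, the opening and the grip force at its end, in the units of the state.
- observe(): the state, without advancing time (a new reading comes with each control period).
- snapshot(name): name is "scene" or "top" or "wrist"; returns (picture, depth): 384x512x3 uint8, red, green, blue; 384x512 float32, m along the optical axis (not along the pixel's ray), 0 where there is no reading.
- calibration(name): a dict with "K" (3x3 intrinsics, pixels), "cam_to_world" (4x4, takes a point from camera to world coordinates); the wrist camera has in their place "mount" (4x4, takes a point from camera to tool coordinates, whose origin is the TCP and whose axes are the flange's). Camera axes: x right, y up, looking along -z (the intrinsics and any distortion apply to the point x, -y, -z); pixel columns grow to the right and rows downward; lengths in m; the calibration is good to about 2 mm. The wrist camera is an equidistant fisheye: a pixel r from the principal point sees the ray r / f radians off the axis. A picture is of the moment at which its call begins: read the wrist's pose just before it. calibration takes no time and is no camera call.
- hand_in(): hands the job in; it is judged then, once.
The state is a dict: "clock": time; "qpos": joint angles; "dq": joint speeds; "joint_torque": joint torques, N m; "eef_pos": TCP position; "tool_rot": TCP orientation; "contact_force": force on the tool from outside, world axes, zero at the start; "moment": the same for the moment, N m; "grip_width": finger opening in m; "gripper_force": force on a finger pad.
Only numpy, scipy, OpenCV 4.12 (cv2) and the standard library are available. Lean on these libraries where they do the work, as an engineer would, in place of code of your own. Each camera call takes 0.05 s, during which the arm holds its last target. There are 200 camera calls.

TASK

Load the flat metal slide carrier into its dock: with the closed fingertips press it down firmly on the bare area behind its cross ridge, against the sprung plate below it, and keep pressing while you slide it forward under the bridge and the leaf spring until it is fully home against the end stop. Leave it there, held down by the spring. Only press and push it, never lift it out of the dock, and leave the bottles and the tweezers beside the dock where they are.

Things in the scene. Friction and masses are not known exactly. Their poses are not given: they have to be found in the camera images.
- dock: Grey plastic loading dock fixed to the worktop, 225 mm long (x), 90 mm wide (y). Origin: centre of its underside, on the worktop; +x is the direction in which the carrier is slid in, z is up. Two side rails 8 mm thick, 72.5 mm apart, tops at z = 30 mm; an 18 mm high rear lip at x = -112 mm; a bridge and an end stop at the +x end.
- bridge (a point): Middle of the lower front edge of the dock's rigid cross bridge: x = +44 mm, z = 26 mm in the dock's frame. The bridge is 14 mm deep (x), its top at z = 36 mm at most. Pressed less than 6 mm down, the carrier runs against the front of the bridge and stops.
- end_stop (a point): Middle of the face of the dock's end stop, at x = +104 mm in the dock's frame, 22 mm above the worktop; the stop is 30 mm high. The carrier's front edge rests on it when fully home: the carrier's origin is then at x = +44 mm in the dock's frame.
- carrier: Loose flat aluminium slide carrier, about 0.15 kg, 120 mm long (x), 68 mm wide (y), 10 mm thick, glass slide in its front half. Origin: centre of its underside; x points to its front, along the dock's x. It lies between the rails on the sprung lift plate, underside 22 mm and top 32 mm above the worktop, front edge 8 to 25 mm short of the bridge. Home and released, its top is at 26 mm.
- ridge (a point): Foot of the upright rear face of the cross ridge on the carrier's top, 22 mm behind the carrier's centre. The ridge is 6 mm high, 56 mm wide (y) and slopes down to the front. A fingertip behind it presses on the bare rear area (38 mm long) and pushes forward on the ridge. With the carrier home, the ridge is still 10 mm short of the bridge.
- thumb_rest (a point): Where to press: point on the carrier's top surface in the middle of its bare, grooved rear area, 42 mm behind the carrier's centre and 20 mm behind the ridge's rear face.
- lift_plate (a joint): How far the sprung black plate under the carrier is pressed down (m): 0 when up, 0.010 at its lower stop. It begins to move at about 5 N on the carrier and takes about 12 N at the lower stop. At 0.006 the carrier just clears the bridge; 0.007 to 0.010 is right for sliding. The plate keeps level wherever the carrier is pressed.
- leaf_spring (a joint): Angle (rad) by which the steel leaf spring behind the bridge is bent up: 0 when free (its far end then hangs 22 mm above the worktop, 92 mm forward of the dock's centre); about 0.12 when the carrier is home under it. It presses on the carrier with some 3 N. Sliding the pressed carrier takes 5 to 10 N in all.
- sample_bottle: Bystander: round white sample bottle, 47 mm wide, 100 mm tall, loose, origin at the centre of its underside.
- dropper_bottle: Bystander: amber dropper bottle, 33 mm wide, 100 mm tall, loose, origin at the centre of its underside.
- tweezers: Bystander: steel forceps lying on the worktop, 124 mm long (its y), 13 mm wide, 9 mm high, loose, origin at the centre of its underside.
Not all that is in view belongs to the job. There is more than one size of the carrier; the one meant has the size given above.

How it is judged (in metres and radians):
On the way:
1. the carrier, pressed down by the fingers, has its front edge under the bridge (x of carrier in the frame of dock between -0.012 and 0.035 m and value of joint lift_plate above 0.0055 m and contact force between the fingers and carrier above 3 N), for 0.1 s.
At the end, for the whole second after the job is handed in: The carrier is at rest within 3 mm of the end stop, flat (within 0.08 rad) and below the bridge, with the leaf spring bent up (over 0.04 rad) by it (x of carrier in the frame of dock above 0.041 m and z of carrier in the frame of dock below 0.02 m and angle between carrier's own z axis and vertical below 0.08 rad and value of joint leaf_spring above 0.04 rad and linear speed of carrier below 0.01 m/s); the robot touches nothing.
It fails at once if the carrier is lifted (over 12 mm) or tipped up (over 0.25 rad) (z of carrier in the frame of dock above 0.034 m or angle between carrier's own z axis and vertical above 0.25 rad).
It fails at once if the sample bottle got shoved more than 20 mm (distance of sample_bottle from where it was at the start of the episode above 0.02 m).
It fails at once if the dropper bottle got shoved more than 20 mm (distance of dropper_bottle from where it was at the start of the episode above 0.02 m).
It fails at once if the tweezers got shoved more than 20 mm (distance of tweezers from where it was at the start of the episode above 0.02 m).
It fails at once if a bystander bottle is tipped over (angle between any of sample_bottle, dropper_bottle's own z axis and vertical above 0.5 rad).
It also fails if it takes over 43 s, if anything falls off the work surface, if the arm or the gripper's body presses on something with over 40 N, if the wrist force passes 120 N, or if a joint passes its speed limit or range.

## Working session

There is one attempt and no reset: what is moved stays moved. The work goes in short steps, Python scripts to look and compute and a shell command to move; the robot and the scene stay as the last step left them, time stands still between calls to the robot, and variables do not carry over. Pictures are saved under pics/ and viewed, at most 10 in all, crops included, and the job is handed in when it is done.

```bash
mkdir -p pics; ls; python3 - <<'E'
from station import *
import cv2,numpy as np
s=observe();print(s['clock'],s['eef_pos'],s['tool_rot'],s['contact_force'],s['grip_width'])
for n in['scene','top']:
    p,d=snapshot(n);np.savez(n+'.npz',p=p,d=d);cv2.imwrite(f'pics/{n}.png',p[:,:,::-1]);c=calibration(n);print(n,c)
print(calibration('wrist'))
E
```

```text
pics
0.0 [0.18103674 0.64966594 0.23025637] [[-9.63294546e-01  2.68446271e-01 -4.65467337e-04]
 [ 2.68446669e-01  9.63292727e-01 -1.87321100e-03]
 [-5.44752067e-05 -1.92940709e-03 -9.99998137e-01]] [-0.63639295  0.06849904  0.56265881] 0.08529799142221108
scene {'K': array([[375.50319834,   0.        , 252.32943632],
       [  0.        , 375.50319834, 191.60437003],
       [  0.        ,   0.        ,   1.        ]]), 'cam_to_world': array([[-0.49639351,  0.45241815, -0.74088548, -0.17999241],
       [-0.86807771, -0.26447481,  0.42011207,  0.4162689 ],
       [-0.00587922,  0.85168708,  0.5240177 ,  0.58294324],
       [ 0.        ,  0.        ,  0.        ,  1.        ]])}
top {'K': array([[393.38200903,   0.        , 252.91962082],
       [  0.        , 393.38200903, 193.42262552],
       [  0.        ,   0.        ,   1.        ]]), 'cam_to_world': array([[ 2.15249818e-02,  9.97272419e-01, -7.06002589e-02,
         4.73290042e-01],
       [-9.99768296e-01,  2.14590086e-02, -1.69286855e-03,
         2.58744008e-02],
       [-1.73239554e-04,  7.06203395e-02,  9.97503252e-01,
         1.07548545e+00],
       [ 0.00000000e+00,  0.00000000e+00,  0.00000000e+00,
         1.00000000e+00]])}
{'K': array([[297.31863964,   0.        , 260.30913244],
       [  0.        , 297.31863964, 194.02211946],
       [  0.        ,   0.        ,   1.        ]]), 'mount': array([[-3.87620390e-05,  9.53327597e-01,  3.01937892e-01,
         7.74172656e-02],
       [ 9.99999844e-01, -1.31230083e-04,  5.42718545e-04,
         1.33919872e-04],
       [ 5.57011901e-04,  3.01937866e-01, -9.53327444e-01,
        -1.42663458e-01],
       [ 0.00000000e+00,  0.00000000e+00,  0.00000000e+00,
         1.00000000e+00]])}
```

View pics/top.png

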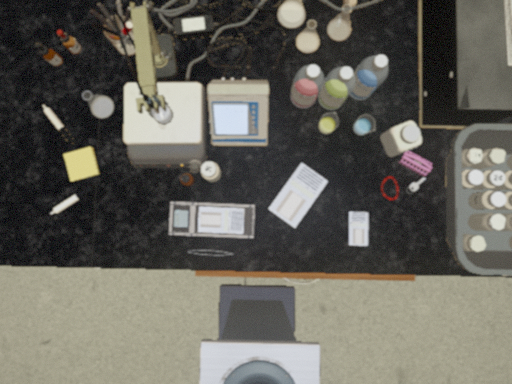

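View pics/scene.png

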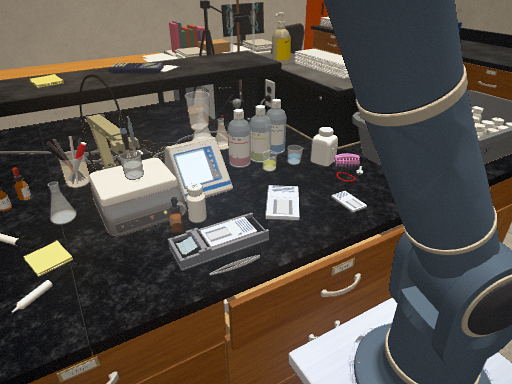

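Top view: the dock is at about (168–255, 202–237), with the bottles at (187,178) and (210,171) behind it and the tweezers at (210,253) in front. I'll enlarge it to see which end has the bridge.

```bash
python3 - <<'E'
import cv2,numpy as np
a=np.load('top.npz')['p'][155:265,155:270,::-1];b=np.load('scene.npz')['p'][180:280,155:285,::-1]
a=cv2.resize(a,(400,383),interpolation=cv2.INTER_CUBIC);b=cv2.resize(b,(400,308),interpolation=cv2.INTER_CUBIC)
b=np.vstack([b,np.zeros((75,400,3),np.uint8)])
cv2.imwrite('pics/crop1.png',np.hstack([a,b]))
E
```

```text
(no output)
```

View pics/crop1.png

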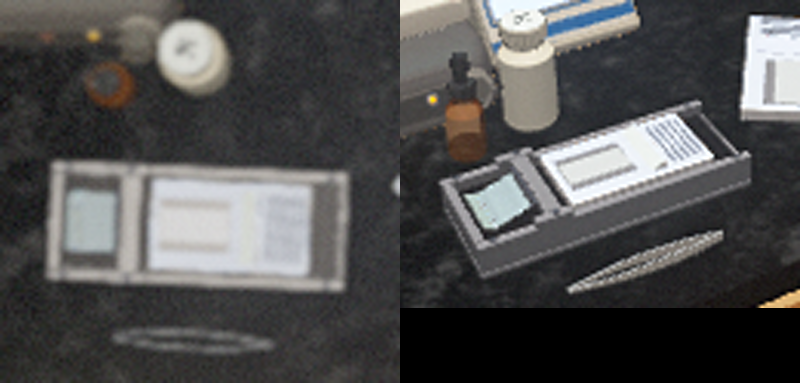

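The crop shows the bridge and leaf spring at the left end, so dock +x points to world +y. The carrier's grooved rear is at the right, at crop x of about 262–311.

```bash
cat > h.py <<'E'
import numpy as np,cv2
from station import *
def ray(n,uv,z):
    c=calibration(n);K=c['K'];T=c['cam_to_world'];u,v=uv
    d=T[:3,:3]@np.array([(u-K[0,2])/K[0,0],-(v-K[1,2])/K[1,1],-1]);o=T[:3,3]
    return o+d*(z-o[2])/d[2]
def wray(uv,z,s):
    c=calibration('wrist');K=c['K'];x,y=(uv[0]-K[0,2]),(uv[1]-K[1,2]);r=np.hypot(x,y);t=r/K[0,0]
    d=np.array([np.sin(t)*x/r,-np.sin(t)*y/r,-np.cos(t)]);M=c['mount'];R=np.array(s['tool_rot'])
    o=R@M[:3,3]+s['eef_pos'];d=R@M[:3,:3]@d
    return o+d*(z-o[2])/d[2]
def wproj(P,s):
    c=calibration('wrist');K=c['K'];M=c['mount'];R=np.array(s['tool_rot'])
    p=M[:3,:3].T@(R.T@(np.array(P)-s['eef_pos'])-M[:3,3]);x,y,z=p[0],-p[1],-p[2]
    r=np.hypot(x,y);t=np.arctan2(r,z);return K[0,2]+K[0,0]*t*x/r,K[1,2]+K[0,0]*t*y/r
E
python3 - <<'E'
from h import *
f=400/115
P=[ray('top',(155+(x+.5)/f-.5,155+(y+.5)/f-.5),z) for x,y,z in [(52,162,.03),(348,172,.03),(346,290,.03),(48,278,.03),(311,235,.032),(150,232,.032),(262,235,.032)]]
for p in P:print(p.round(4))
L=np.linalg.norm;print(L(P[0]-P[1]),L(P[1]-P[2]),L(P[2]-P[3]),L(P[0]-P[3]),L(P[4]-P[5]))
print('dock',sum(P[:4])/4, 'dir',(P[0]+P[3]-P[1]-P[2])/2)
E
```

```text
[0.5217 0.2489 0.03  ]
[0.5189 0.0223 0.03  ]
[0.4292 0.0219 0.03  ]
[0.4334 0.2487 0.03  ]
[0.4703 0.0494 0.032 ]
[0.47   0.1719 0.032 ]
[0.4695 0.0867 0.032 ]
0.22655250549345285 0.08973339642937594 0.22677706754949517 0.08831939430379877 0.1225023695833175
dock [0.47582357 0.13544646 0.03      ] dir [0.00348683 0.22663687 0.        ]
```

```bash
python3 - <<'E'
from h import *
p=np.load('top.npz')['p'];hsv=cv2.cvtColor(p,cv2.COLOR_RGB2HSV);print(ray('top',(210,170),.1),ray('top',(186,179),.02),ray('top',(210,253),.005))
d=np.load('top.npz')['d']
for n,(u0,u1,v0,v1) in {'b':(175,225,155,190)}.items():
    z=d[v0:v1,u0:u1];vv,uu=np.mgrid[v0:v1,u0:u1];c=calibration('top');K=c['K'];T=c['cam_to_world']
    P=np.stack([(uu-K[0,2])/K[0,0]*z,-(vv-K[1,2])/K[1,1]*z,-z],-1).reshape(-1,3)@T[:3,:3].T+T[:3,3]
    for q in [P[(P[:,2]>.03)&(P[:,2]<.2)&(P[:,1]<.155)],P[(P[:,2]>.03)&(P[:,2]<.2)&(P[:,1]>.155)]]:
        print(len(q),np.percentile(q,[2,50,98],axis=0).round(3))
E
python3 -m handwheel '{"gripper":[0,0,0,0,0],"slide":[[-0.034,-0.037,0],[-0.068,-0.074,0],[-0.102,-0.110,0],[-0.136,-0.147,0],[-0.170,-0.184,0]],"rot":[[0,0,-0.13],[0,0,-0.257],[0,0,-0.257],[0,0,-0.257],[0,0,-0.257]]}'
```

```text
[0.59863467 0.13591657 0.1       ] [0.5830963  0.20893886 0.02      ] [0.38538968 0.14004109 0.005     ]
268 [[0.579 0.119 0.037]
 [0.598 0.136 0.099]
 [0.619 0.153 0.105]]
527 [[0.569 0.157 0.032]
 [0.622 0.195 0.05 ]
 [0.643 0.233 0.1  ]]
clock: 0.6
eef_pos: [0.2959, 0.4256, 0.231]
tool_rot: [[-1.0, 0.015, -0.0], [0.015, 1.0, -0.0], [0.0, -0.0, -1.0]]
contact_force: [0.6, -0.5, 0.4]
grip_width: 0.012
gripper_force: 0.0
```

```bash
python3 -m handwheel '{"gripper":[0,0,0,0,0],"slide":[[-0.023,-0.044,0],[-0.046,-0.088,0],[-0.07,-0.132,0.01],[-0.093,-0.176,0.02],[-0.11,-0.22,0.03]],"rot":[[0,0,0],[0,0,0],[0,0,0],[0,0,0],[0,0,0]]}' | head -2
python3 -m handwheel '{"gripper":[0,0,0,0,0],"slide":[[-0.023,-0.040,0.015],[-0.046,-0.08,0.03],[-0.074,-0.12,0.05],[-0.074,-0.134,0.05],[-0.074,-0.134,0.05]],"rot":[[0,0,0],[0,0,0],[0,0,0],[0,0,0],[0,0,0]]}'
python3 - <<'E'
from h import *
s=observe();p,d=snapshot('wrist');np.savez('w1.npz',p=p,d=d,pos=s['eef_pos'],R=s['tool_rot']);print(s['eef_pos'],s['contact_force'])
cv2.imwrite('pics/w1.png',p[:,:,::-1])
E
```

```text
clock: 1.1
eef_pos: [0.4029, 0.2044, 0.2011]
clock: 1.6
eef_pos: [0.4738, 0.0679, 0.1504]
tool_rot: [[-1.0, 0.021, -0.002], [0.021, 1.0, -0.002], [0.002, -0.002, -1.0]]
contact_force: [-0.6, -0.4, -0.1]
grip_width: 0.0001
gripper_force: 0.0
[0.47383588 0.06788952 0.15036402] [-0.61931454 -0.38430489 -0.12359049]
```

View pics/w1.png

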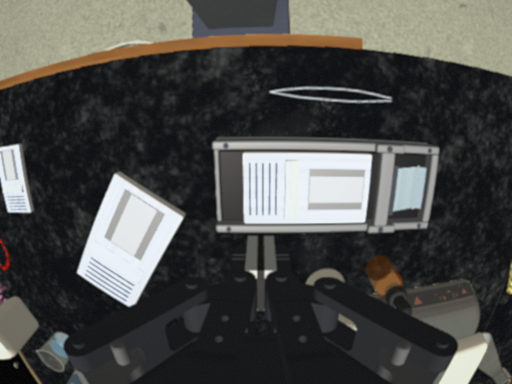

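The wrist view shows the carrier between px (244,154) and (370,222). The grooves are at px 248–278, the ridge starts near 285, and the fingertips are at (261,240).

```bash
python3 - <<'E'
from h import *
w=np.load('w1.npz');s=dict(eef_pos=w['pos'],tool_rot=w['R'])
for n,uv,z in [('dock rear near',(214,142),.03),('rear far',(216,231),.03),('front far',(427,229),.03),('front near',(438,148),.03),('car rear near',(244,153),.032),('car rear far',(244,222),.032),('car front near',(371,155),.032),('car front far',(369,222),.032),('ridge',(285,190),.032),('bridge edge',(375,190),.036),('tip',(261,238),.15)]:
    print(n,wray(uv,z,s).round(4))
c=cv2.resize(w['p'][130:260,205:445,::-1],None,fx=3,fy=3,interpolation=cv2.INTER_CUBIC);cv2.imwrite('pics/c2.png',c)
E
```

```text
dock rear near [0.4298 0.0272 0.03  ]
rear far [0.5165 0.0234 0.03  ]
front far [0.523  0.2482 0.03  ]
front near [0.4344 0.2479 0.03  ]
car rear near [0.4403 0.0539 0.032 ]
car rear far [0.5065 0.0515 0.032 ]
car front near [0.4429 0.1714 0.032 ]
car front far [0.5103 0.1754 0.032 ]
ridge [0.4754 0.0904 0.032 ]
bridge edge [0.4758 0.1766 0.036 ]
tip [0.4664 0.0685 0.15  ]
```

View pics/c2.png

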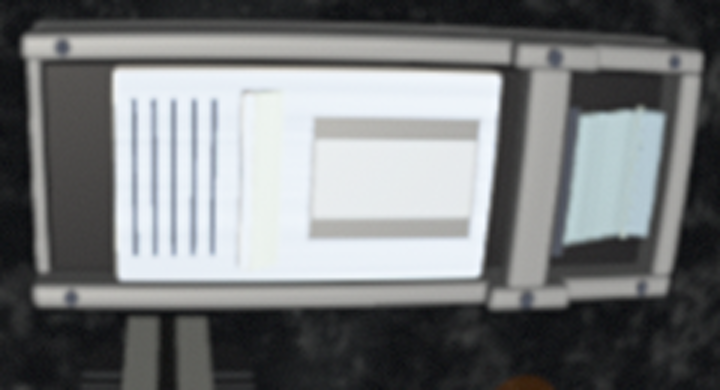

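Measurements agree: dock centre is about (0.476, 0.1365), yaw about 1.3° off +y, and the carrier's rear edge is at y=0.053 with the ridge at y=0.091. The TCP is already above the thumb rest, so I'll descend.

```bash
python3 -m handwheel '{"gripper":[0,0,0,0,0],"slide":[[0,0.001,0.045],[0,0.001,0.085],[0,0.001,0.105],[0,0.001,0.112],[0,0.001,0.112]],"rot":[[0,0,0],[0,0,0],[0,0,0],[0,0,0],[0,0,0]]}' 60
python3 -m handwheel '{"gripper":[0,0,0,0,0],"slide":[[0,0,0.003],[0,0,0.006],[0,0,0.009],[0,0,0.011],[0,0,0.011]],"rot":[[0,0,0],[0,0,0],[0,0,0],[0,0,0],[0,0,0]]}'
```

```text
clock: 2.15
eef_pos: [0.4736, 0.0736, 0.039]
tool_rot: [[-1.0, 0.012, -0.001], [0.012, 1.0, 0.0], [0.001, 0.0, -1.0]]
contact_force: [-1.2, -0.5, 0.7]
grip_width: -0.0001
gripper_force: 0.0
clock: 2.65
eef_pos: [0.4749, 0.0726, 0.0291]
tool_rot: [[-1.0, 0.015, 0.002], [0.015, 1.0, 0.001], [-0.002, 0.001, -1.0]]
contact_force: [-0.9, 1.1, 6.9]
grip_width: 0.0001
gripper_force: 3.4
```

```bash
python3 -m handwheel '{"gripper":[0,0,0,0,0],"slide":[[0,0,0.002],[0,0,0.004],[0,0,0.005],[0,0,0.006],[0,0,0.006]],"rot":[[0,0,0],[0,0,0],[0,0,0],[0,0,0],[0,0,0]]}'

```

```text
clock: 3.15
eef_pos: [0.4749, 0.0726, 0.0235]
tool_rot: [[-1.0, 0.015, 0.002], [0.015, 1.0, 0.001], [-0.002, 0.001, -1.0]]
contact_force: [-1.3, 1.1, 10.3]
grip_width: 0.0003
gripper_force: 5.3
```

```bash
python3 -m handwheel '{"gripper":[0,0,0,0,0],"slide":[[0,0.004,0.001],[0,0.008,0.001],[0,0.012,0.001],[0,0.016,0.001],[0,0.020,0.001]],"rot":[[0,0,0],[0,0,0],[0,0,0],[0,0,0],[0,0,0]]}'

```

```text
clock: 3.65
eef_pos: [0.476, 0.0893, 0.0227]
tool_rot: [[-1.0, 0.017, 0.003], [0.017, 1.0, -0.002], [-0.003, -0.002, -1.0]]
contact_force: [0.0, -6.8, 11.8]
grip_width: 0.0002
gripper_force: 5.6
```

```bash
python3 -m handwheel '{"gripper":[0,0,0,0,0],"slide":[[0,0.005,0],[0,0.010,0],[0,0.015,0],[0,0.020,0],[0,0.025,0]],"rot":[[0,0,0],[0,0,0],[0,0,0],[0,0,0],[0,0,0]]}'
python3 - <<'E'
from h import *
s=observe();p,d=snapshot('wrist');np.savez('w2.npz',p=p,pos=s['eef_pos'],R=s['tool_rot']);cv2.imwrite('pics/w2.png',p[:,:,::-1])
E
```

```text
clock: 4.15
eef_pos: [0.4764, 0.1143, 0.0227]
tool_rot: [[-1.0, 0.018, 0.003], [0.018, 1.0, -0.002], [-0.003, -0.002, -1.0]]
contact_force: [-0.6, -7.0, 9.9]
grip_width: -0.0003
gripper_force: 5.6
```

View pics/w2.png

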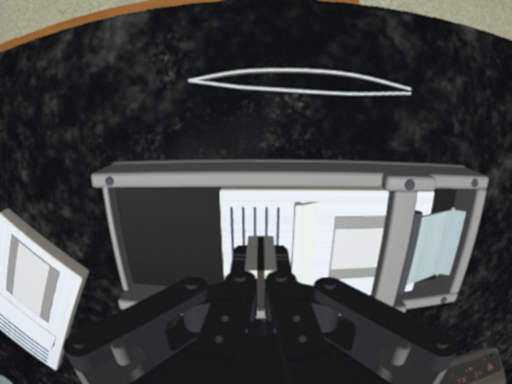

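The carrier's front edge has passed the bridge (px 434) and it is moving with the fingertips. I'll keep pressing and sliding.

```bash
python3 -m handwheel '{"gripper":[0,0,0,0,0],"slide":[[0,0.005,0],[0,0.010,0],[0,0.015,0],[0,0.020,0],[0,0.024,0]],"rot":[[0,0,0],[0,0,0],[0,0,0],[0,0,0],[0,0,0]]}'
python3 - <<'E'
from h import *
w=np.load('w2.npz');s=dict(eef_pos=w['pos'],tool_rot=w['R'])
for uv in [(221,215),(293,225),(434,200)]: print(wray(uv,.023,s).round(4))
E
```

```text
clock: 4.7
eef_pos: [0.4767, 0.1384, 0.0227]
tool_rot: [[-1.0, 0.017, 0.003], [0.017, 1.0, -0.002], [-0.003, -0.002, -1.0]]
contact_force: [-0.9, -7.5, 10.7]
grip_width: 0.0001
gripper_force: 5.5
[0.4552 0.0945 0.023 ]
[0.4614 0.1318 0.023 ]
[0.4494 0.2142 0.023 ]
```

```bash
python3 -m handwheel '{"gripper":[0,0,0,0,0],"slide":[[0,0.002,0],[0,0.004,0],[0,0.006,0],[0,0.007,0],[0,0.007,0]],"rot":[[0,0,0],[0,0,0],[0,0,0],[0,0,0],[0,0,0]]}'
python3 - <<'E'
from h import *
s=observe();p,d=snapshot('wrist');np.savez('w3.npz',p=p,pos=s['eef_pos'],R=s['tool_rot']);cv2.imwrite('pics/w3.png',p[:,:,::-1])
E
```

```text
clock: 5.2
eef_pos: [0.4766, 0.1449, 0.0225]
tool_rot: [[-1.0, 0.018, 0.002], [0.018, 1.0, -0.003], [-0.002, -0.003, -1.0]]
contact_force: [-0.3, -7.9, 10.5]
grip_width: 0.0002
gripper_force: 6.4
```

View pics/w3.png

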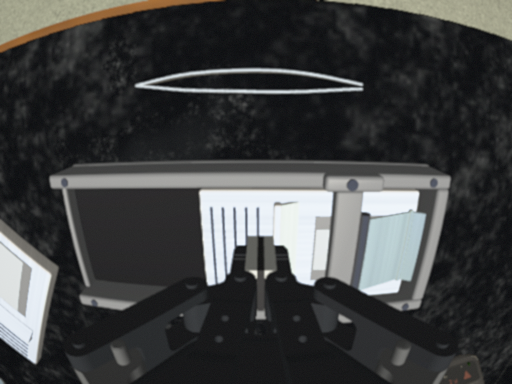

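Fingers have reached the ridge (px 273). The carrier's front edge at px 419 is close to the end stop at about px 425–430.

```bash
python3 - <<'E'
from h import *
w=np.load('w3.npz');s=dict(eef_pos=w['pos'],tool_rot=w['R'])
for uv,z in [((201,215),.023),((274,225),.023),((419,205),.023),((424,205),.022),((65,184),.03),((433,183),.03)]: print(wray(uv,z,s).round(4))
E
python3 -m handwheel '{"gripper":[0,0,0,0,0],"slide":[[0,0.002,0],[0,0.004,0],[0,0.006,0],[0,0.007,0],[0,0.007,0]],"rot":[[0,0,0],[0,0,0],[0,0,0],[0,0,0],[0,0,0]]}'
```

```text
[0.4551 0.1145 0.023 ]
[0.4612 0.1524 0.023 ]
[0.4521 0.2345 0.023 ]
[0.4526 0.2386 0.022 ]
[0.4343 0.0375 0.03  ]
[0.4373 0.2373 0.03  ]
clock: 5.75
eef_pos: [0.4766, 0.1519, 0.0224]
tool_rot: [[-1.0, 0.017, 0.002], [0.017, 1.0, -0.003], [-0.002, -0.003, -1.0]]
contact_force: [-0.9, -8.1, 9.3]
grip_width: 0.0002
gripper_force: 6.4
```

```bash
python3 -m handwheel '{"gripper":[0,0,0,0,0],"slide":[[0,0.001,0],[0,0.002,0],[0,0.003,0],[0,0.003,0],[0,0.003,0]],"rot":[[0,0,0],[0,0,0],[0,0,0],[0,0,0],[0,0,0]]}'
python3 - <<'E'
from h import *
s=observe();p,d=snapshot('wrist');np.savez('w4.npz',p=p,pos=s['eef_pos'],R=s['tool_rot']);cv2.imwrite('pics/w4.png',cv2.resize(p[150:330,150:460,::-1],None,fx=2.5,fy=2.5))
E
```

```text
clock: 6.25
eef_pos: [0.4766, 0.1521, 0.0224]
tool_rot: [[-1.0, 0.019, 0.001], [0.019, 1.0, -0.006], [-0.001, -0.006, -1.0]]
contact_force: [0.4, -13.4, 12.1]
grip_width: -0.0002
gripper_force: 8.9
```

View pics/w4.png

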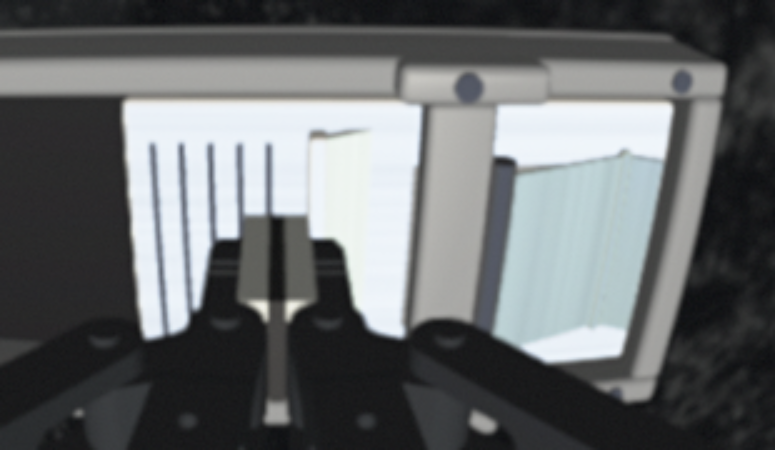

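TCP stopped at y=0.152 and the push force rose, which fits the end stop. I'll push once more to confirm.

```bash
python3 -m handwheel '{"gripper":[0,0,0,0,0],"slide":[[0,0.001,0],[0,0.002,0],[0,0.003,0],[0,0.003,0],[0,0.003,0]],"rot":[[0,0,0],[0,0,0],[0,0,0],[0,0,0],[0,0,0]]}'
python3 - <<'E'
from h import *
w=np.load('w4.npz');s=dict(eef_pos=w['pos'],tool_rot=w['R'])
for uv,z in [((150+125/2.5,150+150/2.5),.023),((150+312/2.5,150+160/2.5),.023),((150+670/2.5,150+140/2.5),.023)]: print(wray(uv,z,s).round(4))
E
```

```text
clock: 6.8
eef_pos: [0.4766, 0.1523, 0.0224]
tool_rot: [[-1.0, 0.021, 0.0], [0.021, 1.0, -0.009], [-0.0, -0.009, -1.0]]
contact_force: [-0.9, -19.8, 13.7]
grip_width: -0.0001
gripper_force: 11.7
[0.4524 0.1214 0.023 ]
[0.4551 0.1601 0.023 ]
[0.4528 0.2411 0.023 ]
```

Home is confirmed: 20 N with no motion, front edge at 0.241 against the stop at 0.2405. Next I'll ease the push, lift off straight up and look.

```bash
python3 -m handwheel '{"gripper":[0,0,0,0,0],"slide":[[0,-0.003,0],[0,-0.005,0],[0,-0.0055,-0.004],[0,-0.006,-0.009],[0,-0.007,-0.02]],"rot":[[0,0,0],[0,0,0],[0,0,0],[0,0,0],[0,0,0]]}'
python3 -m handwheel '{"gripper":[0,0,0,0,0],"slide":[[0,0,-0.03],[0,0,-0.06],[0,-0.03,-0.09],[0,-0.06,-0.12],[0,-0.06,-0.12]],"rot":[[0,0,0],[0,0,0],[0,0,0],[0,0,0],[0,0,0]]}'
python3 - <<'E'
from h import *
s=observe();p,d=snapshot('wrist');np.savez('w5.npz',p=p,pos=s['eef_pos'],R=s['tool_rot']);cv2.imwrite('pics/w5.png',cv2.resize(p[100:300,180:480,::-1],None,fx=2.6,fy=2.6))
E
```

```text
clock: 7.3
eef_pos: [0.4746, 0.153, 0.041]
tool_rot: [[-1.0, 0.016, -0.002], [0.016, 1.0, -0.001], [0.002, -0.001, -1.0]]
contact_force: [-0.1, -0.6, 0.7]
grip_width: 0.0002
gripper_force: 0.0
clock: 7.8
eef_pos: [0.4772, 0.0911, 0.1659]
tool_rot: [[-1.0, 0.021, 0.009], [0.021, 1.0, 0.002], [-0.009, 0.002, -1.0]]
contact_force: [-0.6, -0.2, -0.4]
grip_width: 0.0002
gripper_force: 0.0
```

View pics/w5.png

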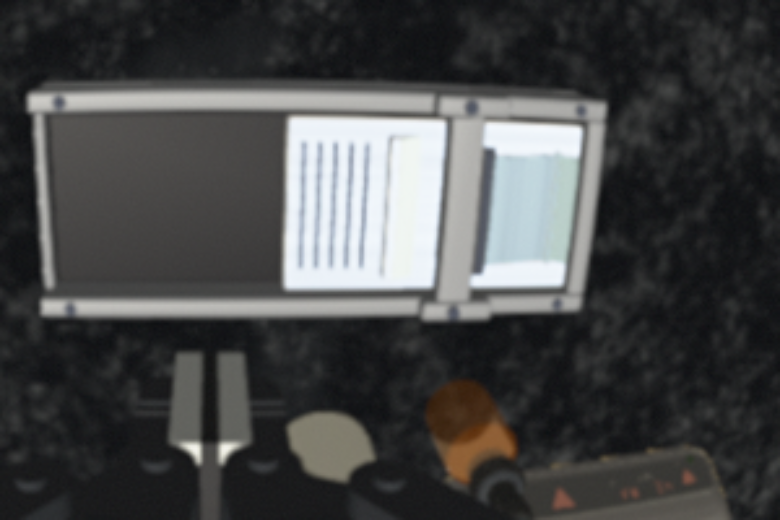

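The carrier lies flat under the bridge and the leaf spring, with its front edge at the stop (crop x about 583).

```bash
python3 - <<'E'
from h import *
w=np.load('w5.npz');s=dict(eef_pos=w['pos'],tool_rot=w['R'])
f=lambda x,y:(180+x/2.6,100+y/2.6)
for uv,z in [(f(286,200),.026),(f(583,130),.026),(f(568,285),.026),(f(30,93),.03),(f(42,315),.03),(f(606,102),.03),(f(582,310),.03)]: print(wray(uv,z,s).round(4))
E
python3 -m handwheel '{"gripper":[0,0,0],"slide":[[0,0,0],[0,0,0],[0,0,0]],"rot":[[0,0,0],[0,0,0],[0,0,0]]}' | head -2
```

```text
[0.4735 0.1207 0.026 ]
[0.4457 0.2416 0.026 ]
[0.5118 0.2425 0.026 ]
[0.4296 0.027  0.03  ]
[0.5173 0.0243 0.03  ]
[0.4334 0.2492 0.03  ]
[0.5219 0.2491 0.03  ]
clock: 8.15
eef_pos: [0.4738, 0.0951, 0.1604]
```

Front edge at y=0.242, outer end of the dock at 0.249 (stop face at about 0.241): the carrier is home.

```bash
python3 -c "from station import hand_in;print(hand_in())"
```

```text
the job is handed in; nothing more can be done
None
```

The carrier is loaded against the end stop and held under the bridge and leaf spring. The arm is clear and the job is handed in at about 8 s; the station returned no verdict.

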